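# Set the honing machine's speed knob to its index tab

### The arm

A 6-joint arm with a two-finger parallel gripper is mounted at the origin on the work surface. World frame = base frame: x ahead of the robot, y to its left, z up, the work surface at z = 0. Lengths are in m, angles in degrees, forces in N, time in s.
With the tool pointing down it reaches from about 0.35 to 0.875 m from the base axis. Payload 4.2 kg.
Tool frame: the origin (TCP) lies on the centre line of the jaws, within the pads' length; the fingertips stand 25 mm ahead of it and the grasp point (between the pads) lies 6 mm ahead of it; z points along the fingers, y is the line along which they close (so a half turn about z gives the same grasp; the last joint's range is limited). The gripper opens to 87 mm and grips with 3 to 60 N. Pads are 19 mm wide; open, the fingers measure 117 mm over their backs; the gripper's body (75 mm by 190 mm) begins 51 mm behind the grasp point.
Start: joints at [84.145, 22.042, 0.453, 0, -68.411, -14.817], TCP at [0.221, 0.585, 0.248] pointing down, gripper open.
Joint ranges: [-179.83, 179.83], [-69.29, 118.12], [-61.27, 80.66], [-181.25, 117.63], [-171.15, -9.14], [-177.46, 177.46]. Speed limits (degrees/s): [159.86, 159.86, 180, 180, 180, 180].

### API

Orientations are given as a 3x3 rotation matrix whose columns are the frame's x, y, z axes.
In Python, from station import r gives the robot as it stands.
- The arm moves only by the tool move_arm, never from a script. Its argument "series" is a list of rows, each an object with "grip": the opening, from 0 (shut) to 1 (fully open); "xyz": the shift along the tool's x, y, z in mm, a list of three; "angular": the turn, a rotation vector about the tool's x, y, z in rad, a list of three. A call has 1 to 10 rows; each row is the pose to reach, as a shift and turn from the pose commanded when the call began, along the tool's axes at that moment; what a row does not reach only later rows make up. A row lasts 1/10 s, in which the tool goes at most 50 mm and 8.59 degrees, less where a joint would pass 70% of its speed; a pose out of reach is approached as far as the arm can. A call with a gripper value outside its range is refused whole. The fingers move at their own pace and stop on an object; the grip force is fixed at half the most. Time passes only in rows, so rows that repeat a pose let the fingers close. It gives the time, the measured TCP pose, the force, the opening and the grip force at its end, in the units of the state.
- r.sense(): the state, without advancing time (a new reading comes with each control period).
- r.capture(name): name is "scene" or "top" or "wrist"; returns a dict with "img" (400x640x3 uint8, red, green, blue), "camera_matrix" (3x3 intrinsics, pixels), "k1" (the pictures are not rectified: a ray, as slopes to the right and down, at radius r is drawn at 1 + k1 r^2 times it, then the intrinsics apply), "rvec" (rotation vector, rad) and "tvec" (3), from world to camera coordinates, as OpenCV has them; the wrist camera has in their place "hand_eye" (4x4, takes a point from camera to tool coordinates, whose origin is the TCP and whose axes are the flange's). Camera axes: x right, y down, z forward; pixel columns grow to the right and rows downward; lengths in m; the calibration is good to about 2 mm. A picture is of the moment at which its call begins: read the wrist's pose just before it. There is no depth.
- r.finish_job(): hands the job in; it is judged then, once.
The state is a dict: "time_s": time; "joints": joint angles; "joint_velocities": joint speeds; "effort": joint torques, N m; "tcp_pos": TCP position; "ee_rot": TCP orientation; "wrist_force": force on the tool from outside, world axes, zero at the start; "moment": the same for the moment, N m; "gripper_width": opening from 0.0 (shut) to 1.0 (fully open); "gripper_force": force on a finger pad.
Only numpy, scipy, OpenCV 4.12 (cv2) and the standard library are available. Lean on these libraries where they do the work, as an engineer would, in place of code of your own. Each camera call takes 0.05 s, during which the arm holds its last target. There are 200 camera calls.

### The job

Set the speed of the honing machine, the grey one with the leather wheel: turn the knob on its top until the knob's nose points at the raised metal tab on the dial, and let go. Leave the tab where it is, and leave the knob of the small lamp dimmer box as it is set.

Things in the scene. Friction and masses are not known exactly. Their poses are not given: they have to be found in the camera images.
- speed_knob_grip (a point): Grip point of the honing machine's black speed knob, on its vertical axis, 139 mm above the bench. Grip bar 54 long, 14 thick, 34 high, centred on the axis, top 10 mm above this point; under it a round skirt 58 wide, top 24 below this point; a nose sticks out under one bar end, to 38 mm from the axis; white line on that half of the bar. x runs along the bar, out through the nose, turning with it; z up.
- index_tab (a point): Top of the raised dark steel tab (12 mm long radially, 7 wide, 7 high) locked on the aluminium dial (104 mm diameter) around the speed knob; 47 mm out from the knob's axis, 29 mm below the grip point. x points straight out from the knob's axis through the tab. The thin black strokes outside the dial are only a scale. At the start it lies 0.5 to 1.45 rad clockwise of the nose, seen from above.
- speed_knob (a joint): Angle of the speed knob, rad: 0 at its anticlockwise stop, growing clockwise seen from above to 2.9; light friction (0.04 N m), stays where left. The machine is fixed: grey housing 135 x 180 mm, 100 high, black battery on its back, leather wheel of 120 mm diameter on one end (near face 126 mm from the knob's axis, top 128 mm above the bench).
- dimmer_knob_nose (a point): Tip of the nose of the other knob, to be left alone: a smaller knob of the same shape (skirt 44 mm wide, top 89 mm above the bench, nose tip 29 mm from its axis) on the lamp dimmer, a dark wooden box 100 x 100 x 40 mm fixed on the bench to the left or right of the machine.

How it is judged:
By the outcome, as a careful person would: the job done as asked, in the order asked, and still so for the second after the job is handed in, with the robot touching nothing.
It also fails if it takes over 34 s, if anything falls off the work surface, if the arm or the gripper's body presses on something with over 40 N, if the wrist force passes 120 N, or if a joint passes its speed limit or range.

## Working session

There is one attempt and no reset: what is moved stays moved. The work goes in short steps, Python scripts to look and compute and a tool call to move; the robot and the scene stay as the last step left them, time stands still between calls to the robot, and variables do not carry over. Pictures are saved under pics/ and viewed, at most 10 in all, crops included, and the job is handed in when it is done.

Besides the shell and the picture viewer there is one more tool, called by a JSON object that holds its "api" and its "payload", one argument or row to a line. move_arm: Moves the arm, as the interface text tells. Its arguments: {"type":"object","properties":{"series":{"type":"array"}},"required":["series"]}

```bash
ls; mkdir -p pics; cat > h.py <<'E'
import numpy as np, cv2
from station import r
def cam(n):
    s=r.sense(); c=r.capture(n)
    if 'hand_eye' in c:
        T=np.eye(4); T[:3,:3]=np.array(s['ee_rot']); T[:3,3]=s['tcp_pos']
        c['T']=T@np.array(c['hand_eye'])
    else:
        R=cv2.Rodrigues(np.array(c['rvec'],float))[0]; T=np.eye(4); T[:3,:3]=R.T; T[:3,3]=-R.T@np.array(c['tvec'],float).ravel(); c['T']=T
    return c
def dist(c): return np.array([c['k1'],0,0,0],float)
def ray(c,p):
    u=cv2.undistortPoints(np.array(p,float).reshape(-1,1,2),np.array(c['camera_matrix'],float),dist(c)).reshape(-1,2)
    d=np.c_[u,np.ones(len(u))]@c['T'][:3,:3].T
    return c['T'][:3,3],d
def onz(c,p,z):
    o,d=ray(c,p); return o+d*((z-o[2])/d[:,2])[:,None]
def proj(c,P):
    Ti=np.linalg.inv(c['T']); q=np.atleast_2d(P)@Ti[:3,:3].T+Ti[:3,3]
    return cv2.projectPoints(q,np.zeros(3),np.zeros(3),np.array(c['camera_matrix'],float),dist(c))[0].reshape(-1,2)
def save(c,n): cv2.imwrite('pics/'+n,cv2.cvtColor(c['img'],cv2.COLOR_RGB2BGR))
E
python3 - <<'E'
from h import *
for n in ('top','scene'):
    c=cam(n); save(c,n+'1.png'); print(n,c['T'].round(3).tolist(),c['camera_matrix'],c['k1'])
E
```

```text
pics
top [[0.017, -0.986, 0.168, 0.398], [-1.0, -0.018, -0.006, 0.004], [0.009, -0.168, -0.986, 0.97], [0.0, 0.0, 0.0, 1.0]] [[431.61337607   0.         318.29709396]
 [  0.         431.61337607 203.46931917]
 [  0.           0.           1.        ]] 0.02154315287693288
scene [[-0.725, 0.523, -0.449, 0.89], [0.689, 0.554, -0.467, 0.385], [0.005, -0.648, -0.762, 0.762], [0.0, 0.0, 0.0, 1.0]] [[514.2804298    0.         321.34227379]
 [  0.         514.2804298  201.93258921]
 [  0.           0.           1.        ]] -0.06168733815631384
```

View pics/top1.png

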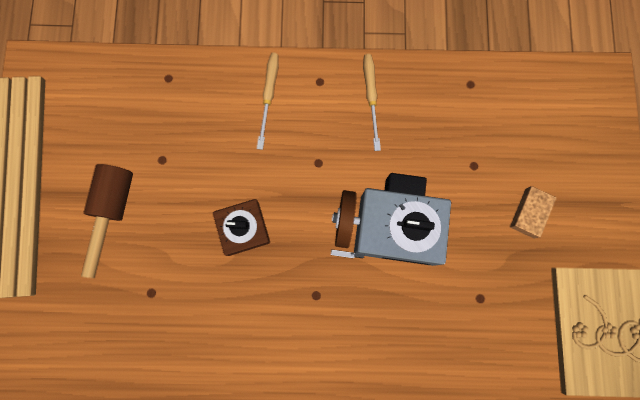

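View pics/scene1.png

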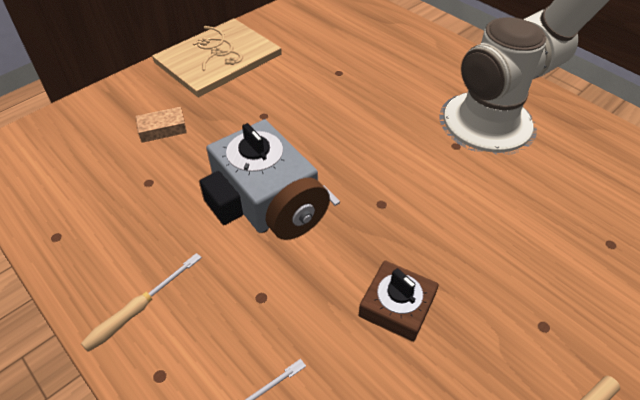

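The top view shows the machine's knob near (415,225), the wheel at its left (340,220), and the dimmer at (240,226). In the scene view the knob is at (255,148) with a dark tab near (246,167). I'll locate the knob and zoom in.

```bash
python3 - <<'E'
from h import *
c=cam('top'); d=cam('scene')
a=cv2.resize(c['img'][180:270,360:470],None,fx=6,fy=6,interpolation=cv2.INTER_CUBIC)[:540,:660]
b=cv2.resize(d['img'][105:195,200:310],None,fx=6,fy=6,interpolation=cv2.INTER_CUBIC)
cv2.imwrite('pics/z1.png',cv2.cvtColor(cv2.resize(np.hstack([a,b]),(800,327)),cv2.COLOR_RGB2BGR))
# dial: white blob
for n,k,box in(('top',c,(180,270,360,470)),('scene',d,(105,195,200,310))):
    y0,y1,x0,x1=box; g=k['img'][y0:y1,x0:x1]
    m=((g.min(2)>190)).astype(np.uint8)
    cs,_=cv2.findContours(m,cv2.RETR_EXTERNAL,cv2.CHAIN_APPROX_NONE)
    q=max(cs,key=cv2.contourArea); e=cv2.fitEllipse(cv2.convexHull(q)); print(n,e)
    P=onz(k,cv2.convexHull(q).reshape(-1,2)+[x0,y0],.103)
    ce,rad=cv2.minEnclosingCircle(P[:,:2].astype(np.float32)); print(ce,rad, onz(k,[[e[0][0]+x0,e[0][1]+y0]],.103))
E
```

```text
top ((54.962158203125, 46.411827087402344), (49.456905364990234, 51.56511688232422), 132.220458984375)
(0.5029666423797607, -0.19731654226779938) 0.05169719457626343 [[ 0.50240919 -0.19732107  0.103     ]]
scene ((54.10548400878906, 45.13434982299805), (38.26451873779297, 56.454593658447266), 84.0273666381836)
(0.5043076276779175, -0.19660717248916626) 0.05202082544565201 [[ 0.5054931  -0.19501059  0.103     ]]
```

View pics/z1.png

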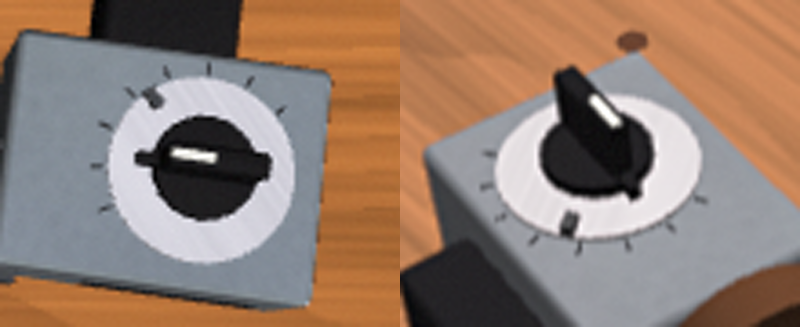

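Crop: tab at top pixel ≈(401.8,206.7), nose tip ≈(397.7,223.5), so the tab is clockwise of the nose. Both views agree on the axis at (0.5035, -0.197), and the dial radius fits at 52 mm.

```bash
python3 - <<'E'
from h import *
s=r.sense(); R=np.array(s['ee_rot']); print(R.round(3).tolist(),s['tcp_pos'],s['time_s'])
c=cam('top'); A=np.array([.5035,-.197])
t=onz(c,[[401.8,206.7]],.110)[0]; n=onz(c,[[397.7,223.5]],.113)[0]
for v in(t,n): w=v[:2]-A; print(np.hypot(*w),np.arctan2(w[1],w[0]))
print('hover shift tool mm',R.T@(np.array([.49,-.197,.26])-s['tcp_pos'])*1000)
print(np.array(c and r.capture('wrist')['hand_eye']).round(3).tolist())
E
```

```text
[[0.936, -0.353, -0.0], [-0.353, -0.936, -0.001], [0.0, 0.001, -1.0]] [0.22052154 0.58446046 0.24689295] 0.2
0.04633708270590094 0.6234755715705125
0.036504881956498814 1.4906400932817472
hover shift tool mm [528.07055555 635.97380936 -12.23489982]
[[0.001, -0.955, -0.298, 0.083], [1.0, 0.0, 0.001, -0.0], [-0.001, -0.298, 0.955, -0.137], [0.0, 0.0, 0.0, 1.0]]
```

{"api": "move_arm", "payload": {
  "series": [
    {"grip": 1, "xyz": [32, 37, -1], "angular": [0, 0, 0.08]},
    {"grip": 1, "xyz": [64, 74, -2], "angular": [0, 0, 0.16]},
    {"grip": 1, "xyz": [96, 111, -3], "angular": [0, 0, 0.24]},
    {"grip": 1, "xyz": [128, 148, -4], "angular": [0, 0, 0.32]},
    {"grip": 1, "xyz": [160, 185, -5], "angular": [0, 0, 0.4]},
    {"grip": 1, "xyz": [192, 222, -6], "angular": [0, 0, 0.48]},
    {"grip": 1, "xyz": [224, 259, -7], "angular": [0, 0, 0.56]},
    {"grip": 1, "xyz": [256, 296, -8], "angular": [0, 0, 0.64]},
    {"grip": 1, "xyz": [288, 333, -9], "angular": [0, 0, 0.72]},
    {"grip": 1, "xyz": [320, 370, -10], "angular": [0, 0, 0.8]}
  ]
}}

```text
time_s: 1.3
tcp_pos: [0.3895, 0.1237, 0.2581]
ee_rot: [[0.396, -0.918, 0.001], [-0.918, -0.396, 0.001], [-0.0, -0.001, -1.0]]
wrist_force: [1.4, 0.8, -0.0]
gripper_width: 0.999
gripper_force: 0.0
```

```bash
cat > go.py <<'E'
import sys
from h import *
x,y,z,yaw=map(float,sys.argv[1:5]); s=r.sense(); R=np.array(s['ee_rot'])
D=np.array([[np.cos(yaw),np.sin(yaw),0],[np.sin(yaw),-np.cos(yaw),0],[0,0,-1]])
print('t',s['time_s'],'tcp',np.round(s['tcp_pos'],4),'yaw',np.arctan2(R[1,0],R[0,0]).round(3),'j',np.round(s['joints'],0))
print('shift',(R.T@(np.array([x,y,z])-s['tcp_pos'])*1000).round(1),'rot',cv2.Rodrigues(R.T@D)[0].ravel().round(3))
E
python3 go.py .5035 -.197 .26 -1.65
```

```text
t 1.3 tcp [0.3895 0.1237 0.2581] yaw -1.163 j [ 41.  -0. -26.   0. -64. -17.]
shift [339.6  22.5  -2.1] rot [-0.001  0.001  0.487]
```

{"api": "move_arm", "payload": {
  "series": [
    {"grip": 1, "xyz": [45, 3, 0], "angular": [0, 0, 0.06]},
    {"grip": 1, "xyz": [90, 6, 0], "angular": [0, 0, 0.12]},
    {"grip": 1, "xyz": [135, 9, 0], "angular": [0, 0, 0.18]},
    {"grip": 1, "xyz": [180, 12, 0], "angular": [0, 0, 0.24]},
    {"grip": 1, "xyz": [225, 15, 0], "angular": [0, 0, 0.3]},
    {"grip": 1, "xyz": [270, 18, 0], "angular": [0, 0, 0.37]},
    {"grip": 1, "xyz": [310, 21, -1], "angular": [0, 0, 0.43]},
    {"grip": 1, "xyz": [340, 22, -2], "angular": [0, 0, 0.487]},
    {"grip": 1, "xyz": [340, 22, -2], "angular": [0, 0, 0.487]}
  ]
}}

```text
time_s: 2.2
tcp_pos: [0.5056, -0.1978, 0.2589]
ee_rot: [[-0.082, -0.997, -0.0], [-0.997, 0.082, -0.001], [0.001, 0.0, -1.0]]
wrist_force: [-0.5, -0.0, -0.5]
gripper_width: 1.0
gripper_force: 0.0
```

```bash
python3 - <<'E'
from h import *
c=cam('wrist'); save(c,'w1.png'); s=r.sense(); print(s['tcp_pos'],s['ee_rot'],s['wrist_force'])
print(proj(c,[[.5035,-.197,.103]]))
E
python3 go.py .5035 -.197 .145 -1.65
```

```text
[ 0.5047883  -0.19632934  0.25887619] [[-7.96738137e-02 -9.96820422e-01 -1.06268859e-03]
 [-9.96820980e-01  7.96736254e-02  2.18427194e-04]
 [-1.33064436e-04  1.07671320e-03 -9.99999411e-01]] [-0.22838454  0.74067073  0.80461499]
[[323.12500398 192.68653533]]
t 2.25 tcp [ 0.5048 -0.1963  0.2589] yaw -1.651 j [ -4.  13. -10.  -0. -66.  -0.]
shift [  0.8   1.1 113.9] rot [ 0.001  0.    -0.001]
```

View pics/w1.png

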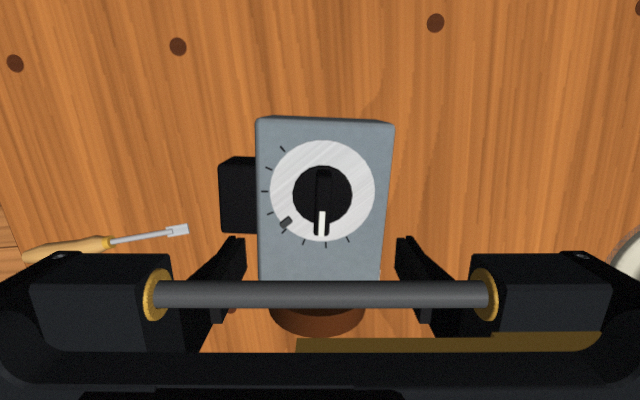

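The wrist view shows the knob at (323,191) with its nose pointing down to ≈(321,237), and the tab at ≈(286,223).

```bash
cat > meas.py <<'E'
from h import *
def meas(c,x0=255,y0=130,x1=390,y1=250):
    g=c['img'][y0:y1,x0:x1].astype(int); off=[x0,y0]
    m=((g.min(2)>170)).astype(np.uint8)
    q=cv2.convexHull(max(cv2.findContours(m,0,1)[0],key=cv2.contourArea))
    P=onz(c,q.reshape(-1,2)+off,.103)[:,:2].astype(np.float32); A,rd=cv2.minEnclosingCircle(P)
    A=np.array(cv2.fitEllipse(P)[0]); print('dial',A,rd)
    # dark blobs inside the dial
    k=np.zeros_like(m); cv2.fillConvexPoly(k,q,1); k=cv2.erode(k,np.ones((3,3)))
    d=((g.max(2)<120)&(k>0)).astype(np.uint8)
    n,l,st,ce=cv2.connectedComponentsWithStats(d)
    for i in range(1,n):
        if st[i,4]>12:
            if st[i,4]<300: v=onz(c,[ce[i]+off],.110)[0,:2]-A; print('tab',st[i],np.hypot(*v),np.arctan2(v[1],v[0]))
            else:
                ys,xs=np.where(l==i); v=onz(c,np.c_[xs,ys]+off,.113)[:,:2]-A; h=np.hypot(*v.T)
                f=h>.0335; w=v[f].mean(0); print('nose',f.sum(),h.max(),np.arctan2(w[1],w[0]), np.arctan2(v[f][:,1],v[f][:,0]).round(2)[:40])
    # white line at top of the bar (z .149)
    L=((g.min(2)>190)).astype(np.uint8); n,l,st,ce=cv2.connectedComponentsWithStats(L)
    for i in range(1,n):
        if 30<st[i,4]<800:
            ys,xs=np.where(l==i); v=onz(c,np.c_[xs,ys]+off,.149)[:,:2]; f=cv2.fitLine(v.astype(np.float32),2,0,.01,.01).ravel(); w=v.mean(0)-A
            print('line',st[i],'fit yaw',np.arctan2(f[1],f[0]),'mean rel',w,np.arctan2(w[1],w[0]))
    return A
if __name__=='__main__': meas(cam('wrist'))
E
python3 meas.py
```

```text
dial [ 0.50471979 -0.19711936] 0.05219213664531708
nose 67 0.0410254508406287 1.4534934363811238 [1.23 1.26 1.29 1.67 1.24 1.27 1.29 1.32 1.35 1.55 1.58 1.61 1.64 1.67
 1.25 1.27 1.3  1.33 1.36 1.55 1.58 1.61 1.64 1.66 1.25 1.28 1.31 1.33
 1.36 1.55 1.58 1.61 1.63 1.66 1.26 1.29 1.31 1.34 1.36 1.55]
tab [27 85  9  9 54] 0.04367518838939206 0.5765160107566918
```

```bash
cat > m2.py <<'E'
from h import *
import sys
c=cam('wrist'); A=np.array([.5045,-.197]); print('cam',c['T'][:3,3].round(3))
g=c['img'].astype(int)
def blob(m,pt,z,name):
    n,l,st,ce=cv2.connectedComponentsWithStats(m.astype(np.uint8))
    i=min((i for i in range(1,n) if 25<st[i,4]<1500),key=lambda i:np.hypot(*(ce[i]-pt)))
    ys,xs=np.where(l==i); v=onz(c,np.c_[xs,ys],z)[:,:2]; f=cv2.fitLine(v.astype(np.float32),2,0,.01,.01).ravel(); w=v.mean(0)-A
    u=f[:2]*np.sign(f[:2]@w)
    print(name,st[i],ce[i].round(1),'R',np.hypot(*w).round(4),'dir',np.arctan2(w[1],w[0]).round(3),'axis yaw',np.arctan2(u[1],u[0]).round(3),'offset of line from A (mm)',(1000*(w[0]*u[1]-w[1]*u[0])).round(1))
p=list(map(float,sys.argv[1:5]))
hue=g.max(2)-g.min(2)
blob(g.max(2)<100,p[:2],.110,'tab')
m=g.min(2)>150
n,l,st,ce=cv2.connectedComponentsWithStats(m.astype(np.uint8)); print([ (list(st[i]),ce[i].round(1)) for i in range(1,n) if st[i,4]>30][:8])
blob(m,p[2:],.149,'line')
E
python3 m2.py 286 223 322 223
python3 - <<'E'
import cv2
c=cv2.imread('pics/w1.png')[130:255,255:395]; cv2.imwrite('pics/w1z.png',cv2.resize(c,None,fx=4.5,fy=4.5,interpolation=cv2.INTER_CUBIC))
E
```

```text
cam [ 0.499 -0.277  0.396]
tab [278 214  12  17  96] [283.2 220.4] R 0.0473 dir 0.587 axis yaw 1.003 offset of line from A (mm) 19.1
[([np.int32(268), np.int32(137), np.int32(106), np.int32(102), np.int32(5600)], array([320.7, 184.6])), ([np.int32(108), np.int32(221), np.int32(79), np.int32(20), np.int32(451)], array([155.2, 230.9])), ([np.int32(615), np.int32(237), np.int32(25), np.int32(39), np.int32(557)], array([629.8, 258.6]))]
line [108 221  79  20 451] [155.2 230.9] R 0.1464 dir 0.088 axis yaw 0.108 offset of line from A (mm) 3.0
```

View pics/w1z.png

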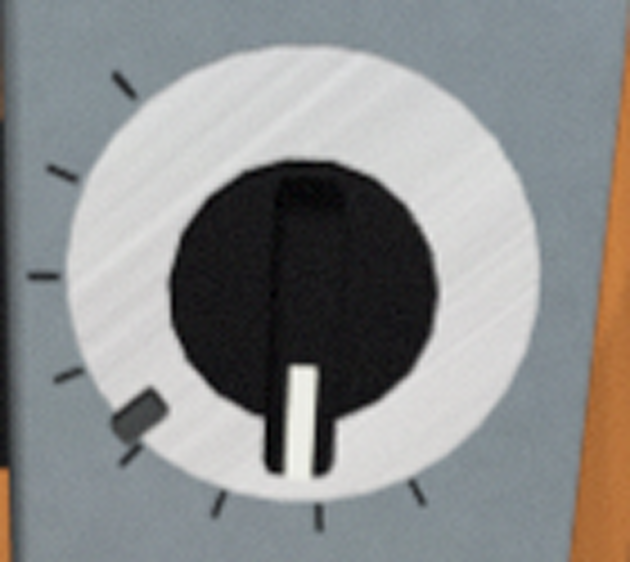

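The zoom shows the white line running from px (322.3,211.3) to (321.2,236.2). The tab's top is centred at (286.1,222.2), and a scale stroke touches it in the mask, so I'll use these pixels.

```bash
python3 - <<'E'
from h import *
c=cam('wrist'); 
t=onz(c,[[286.1,222.2]],.110)[0,:2]; l=onz(c,[[322.3,211.3],[321.2,236.2]],.149)[:,:2]; u=l[1]-l[0]
print('line',l,np.hypot(*u),'yaw',np.arctan2(u[1],u[0]))
for A in ([.5047,-.1971],[.5035,-.197]):
    w=t-A; print('tab R',np.hypot(*w),'dir',np.arctan2(w[1],w[0])); w=l[1]-A; print('line end dir',np.arctan2(w[1],w[0]),np.hypot(*w))
E
python3 go.py .5042 -.197 .145 -1.62
```

```text
line [[ 0.50353366 -0.19021079]
 [ 0.50619955 -0.16730025]] 0.02306512038560356 yaw 1.4549562010493284
tab R 0.04666441774508367 dir 0.6759889878946514
line end dir 1.5205177523792333 0.029837452545478288
tab R 0.04754518160636256 dir 0.6585560166829681
line end dir 1.480150612036426 0.029822182201368827
t 2.4 tcp [ 0.5043 -0.1943  0.2595] yaw -1.647 j [ -4.  13. -10.  -0. -66.  -0.]
shift [ 2.700e+00 -1.000e-01  1.145e+02] rot [ 0.     0.    -0.027]
```

{"api": "move_arm", "payload": {
  "series": [
    {"grip": 1, "xyz": [0, 0, 30], "angular": [0, 0, 0]},
    {"grip": 1, "xyz": [0, 0, 60], "angular": [0, 0, 0]},
    {"grip": 1, "xyz": [0, 0, 85], "angular": [0, 0, 0]},
    {"grip": 1, "xyz": [0, 0, 105], "angular": [0, 0, 0]},
    {"grip": 1, "xyz": [0, 0, 114], "angular": [0, 0, 0]},
    {"grip": 1, "xyz": [0, 0, 114], "angular": [0, 0, 0]}
  ]
}}

```text
time_s: 3.0
tcp_pos: [0.5041, -0.1941, 0.1449]
ee_rot: [[-0.075, -0.997, -0.002], [-0.997, 0.075, 0.0], [-0.0, 0.002, -1.0]]
wrist_force: [0.1, -0.4, 0.3]
gripper_width: 0.999
gripper_force: 0.0
```

{"api": "move_arm", "payload": {
  "series": [
    {"grip": 0, "xyz": [0, 0, 0], "angular": [0, 0, 0]},
    {"grip": 0, "xyz": [0, 0, 0], "angular": [0, 0, 0]},
    {"grip": 0, "xyz": [0, 0, 0], "angular": [0, 0, 0]},
    {"grip": 0, "xyz": [0, 0, 0], "angular": [0, 0, 0]},
    {"grip": 0, "xyz": [0, 0, 0], "angular": [0, 0, 0]},
    {"grip": 0, "xyz": [0, 0, 0], "angular": [0, 0, 0]},
    {"grip": 0, "xyz": [0, 0, 0], "angular": [0, 0, 0]},
    {"grip": 0, "xyz": [0, 0, 0], "angular": [0, 0, 0]}
  ]
}}

```text
time_s: 3.8
tcp_pos: [0.5047, -0.195, 0.1455]
ee_rot: [[-0.077, -0.997, -0.0], [-0.997, 0.077, -0.0], [0.0, 0.0, -1.0]]
wrist_force: [-0.5, -0.1, -0.3]
gripper_width: 0.358
gripper_force: 0.0
```

{"api": "move_arm", "payload": {
  "series": [
    {"grip": 0, "xyz": [0, 0, 0], "angular": [0, 0, 0]},
    {"grip": 0, "xyz": [0, 0, 0], "angular": [0, 0, 0]},
    {"grip": 0, "xyz": [0, 0, 0], "angular": [0, 0, 0]},
    {"grip": 0, "xyz": [0, 0, 0], "angular": [0, 0, 0]},
    {"grip": 0, "xyz": [0, 0, 0], "angular": [0, 0, 0]}
  ]
}}

```text
time_s: 4.3
tcp_pos: [0.5044, -0.195, 0.1455]
ee_rot: [[-0.077, -0.997, -0.001], [-0.997, 0.077, -0.0], [0.0, 0.001, -1.0]]
wrist_force: [-1.5, -0.6, 0.6]
gripper_width: 0.157
gripper_force: 30.0
```

{"api": "move_arm", "payload": {
  "series": [
    {"grip": 0, "xyz": [0, 0, 0], "angular": [0, 0, 0.08]},
    {"grip": 0, "xyz": [0, -0.2, 0], "angular": [0, 0, 0.16]},
    {"grip": 0, "xyz": [0, -0.4, 0], "angular": [0, 0, 0.24]},
    {"grip": 0, "xyz": [0, -0.5, 0], "angular": [0, 0, 0.32]},
    {"grip": 0, "xyz": [0, -0.6, 0], "angular": [0, 0, 0.4]},
    {"grip": 0, "xyz": [0, -0.6, 0], "angular": [0, 0, 0.4]}
  ]
}}

```text
time_s: 4.9
tcp_pos: [0.5053, -0.1953, 0.1455]
ee_rot: [[-0.459, -0.888, -0.0], [-0.888, 0.459, -0.0], [0.0, -0.0, -1.0]]
wrist_force: [-1.0, -1.5, 0.6]
gripper_width: 0.161
gripper_force: 30.0
```

{"api": "move_arm", "payload": {
  "series": [
    {"grip": 0, "xyz": [0, 0, 0], "angular": [0, 0, 0.08]},
    {"grip": 0, "xyz": [0, -0.2, 0], "angular": [0, 0, 0.16]},
    {"grip": 0, "xyz": [0, -0.3, 0], "angular": [0, 0, 0.24]},
    {"grip": 0, "xyz": [0, -0.4, 0], "angular": [0, 0, 0.32]},
    {"grip": 0, "xyz": [0, -0.5, 0], "angular": [0, 0, 0.38]},
    {"grip": 0, "xyz": [0, -0.5, 0], "angular": [0, 0, 0.42]},
    {"grip": 0, "xyz": [0, -0.5, 0], "angular": [0, 0, 0.42]}
  ]
}}

```text
time_s: 5.6
tcp_pos: [0.506, -0.1959, 0.1455]
ee_rot: [[-0.781, -0.625, 0.001], [-0.625, 0.781, -0.001], [0.0, -0.001, -1.0]]
wrist_force: [0.2, -5.1, -0.9]
gripper_width: 0.162
gripper_force: 30.0
```

```bash
python3 - <<'E'
from h import *
c=cam('wrist'); s=r.sense();print(s['joints'])
d=cam('scene'); t=cam('top')
f=lambda k,P,w,h,sc:cv2.resize(k['img'][P[1]-h:P[1]+h,P[0]-w:P[0]+w],None,fx=sc,fy=sc,interpolation=cv2.INTER_CUBIC)
a=f(c,(320,260),200,140,1); b=f(d,(255,150),50,35,4)
save({'img':np.hstack([a,b])},'g1.png')
E
```

```text
[ -4.00337537  19.70572281 -19.3130182    0.0585941  -50.94249824
 -47.31748132]
```

View pics/g1.png

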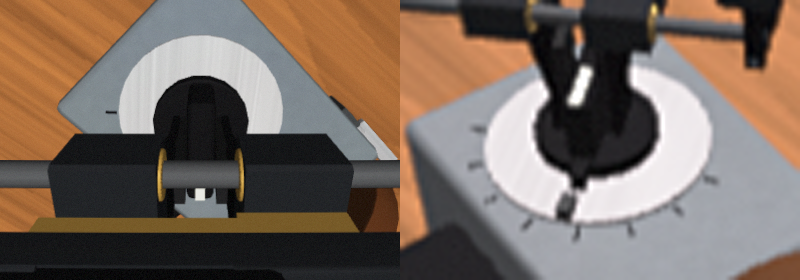

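The knob is gripped and the nose (scene crop ≈(580,180)) points almost at the tab (567,203). I'll release, lift and check from above.

{"api": "move_arm", "payload": {
  "series": [
    {"grip": 0.6, "xyz": [0, 0, 0], "angular": [0, 0, 0]},
    {"grip": 0.6, "xyz": [0, 0, 0], "angular": [0, 0, 0]},
    {"grip": 0.6, "xyz": [0, 0, 0], "angular": [0, 0, 0]},
    {"grip": 0.6, "xyz": [0, 0, 0], "angular": [0, 0, 0]},
    {"grip": 0.6, "xyz": [0, 0, 0], "angular": [0, 0, 0]},
    {"grip": 0.6, "xyz": [0, 0, 0], "angular": [0, 0, 0]}
  ]
}}

```text
time_s: 6.35
tcp_pos: [0.5058, -0.1951, 0.1456]
ee_rot: [[-0.781, -0.624, 0.0], [-0.624, 0.781, 0.0], [-0.0, 0.0, -1.0]]
wrist_force: [-0.2, -1.1, -0.1]
gripper_width: 0.572
gripper_force: 0.0
```

{"api": "move_arm", "payload": {
  "series": [
    {"grip": 0.8, "xyz": [0, 0, -10], "angular": [0, 0, 0]},
    {"grip": 0.8, "xyz": [0, 0, -30], "angular": [0, 0, 0]},
    {"grip": 1, "xyz": [0, 0, -60], "angular": [0, 0, 0]},
    {"grip": 1, "xyz": [0, 0, -90], "angular": [0, 0, 0]},
    {"grip": 1, "xyz": [0, 0, -114], "angular": [0, 0, 0]},
    {"grip": 1, "xyz": [0, 0, -114], "angular": [0, 0, 0]},
    {"grip": 1, "xyz": [0, 0, -114], "angular": [0, 0, 0]}
  ]
}}

```text
time_s: 7.05
tcp_pos: [0.5058, -0.1952, 0.2605]
ee_rot: [[-0.782, -0.624, 0.002], [-0.624, 0.782, 0.0], [-0.002, -0.001, -1.0]]
wrist_force: [-1.2, -0.2, 0.5]
gripper_width: 0.993
gripper_force: 0.0
```

```bash
python3 - <<'E'
from h import *
c=cam('wrist'); p=proj(c,[[.504,-.197,.105]])[0].astype(int); print(p,r.sense()['tcp_pos'])
a,b=p-60; print('crop origin',a,b)
save({'img':cv2.resize(c['img'][b:b+120,a:a+120],None,fx=5,fy=5,interpolation=cv2.INTER_CUBIC)},'w2z.png'); save(c,'w2.png')
E
```

```text
[320 188] [ 0.50532209 -0.19509144  0.25940485]
crop origin 260 128
```

View pics/w2z.png

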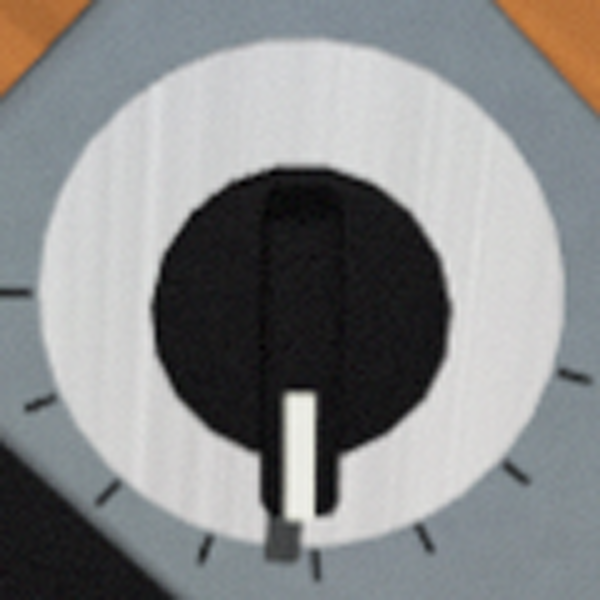

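The zoom shows the white line from (301,391) to (299,520), the tab at (283,541), and the dial centre at (302,293), so the knob is still a little short of the tab. I'll work out the remaining angle.

```bash
python3 - <<'E'
from h import *
c=cam('wrist'); z=lambda x,y:[260+x/5-.4,128+y/5-.4]
A=onz(c,[z(302,293)],.103)[0,:2]
t=onz(c,[z(283,541)],.110)[0,:2]-A
l=onz(c,[z(301,391),z(299,520)],.149)[:,:2]; u=l[1]-l[0]
e=onz(c,[z(262,500),z(338,500)],.149)[:,:2].mean(0)-A
print(A,'tab',np.hypot(*t),np.arctan2(t[1],t[0]),'line',np.arctan2(u[1],u[0]),'bar end dir',np.arctan2(e[1],e[0]),np.hypot(*e))
w=l[1]-A; print(np.arctan2(w[1],w[0]))
s=r.sense(); R=np.array(s['ee_rot']); print('tool',np.arctan2(-R[1,0],-R[0,0]), R.T@(np.r_[A,.26]-s['tcp_pos'])*1000)
E
```

```text
[ 0.50163762 -0.19876416] tab 0.05013167599862971 0.5971563883695263 line 0.6589875395403837 bar end dir 0.6605940782809056 0.025105002659292233
0.6562378291562474
tool 0.6736129638150569 [ 5.02410117 -0.67409515 -1.18444593]
```

{"api": "move_arm", "payload": {
  "series": [
    {"grip": 0.8, "xyz": [0, 0, 30], "angular": [0, 0, 0]},
    {"grip": 0.7, "xyz": [0, 0, 60], "angular": [0, 0, 0]},
    {"grip": 0.6, "xyz": [0, 0, 85], "angular": [0, 0, 0]},
    {"grip": 0.6, "xyz": [0, 0, 105], "angular": [0, 0, 0]},
    {"grip": 0.6, "xyz": [0, 0, 114], "angular": [0, 0, 0]},
    {"grip": 0.4, "xyz": [0, 0, 114], "angular": [0, 0, 0]},
    {"grip": 0, "xyz": [0, 0, 114], "angular": [0, 0, 0]},
    {"grip": 0, "xyz": [0, 0, 114], "angular": [0, 0, 0]},
    {"grip": 0, "xyz": [0, 0, 114], "angular": [0, 0, 0]},
    {"grip": 0, "xyz": [0, 0, 114], "angular": [0, 0, 0]}
  ]
}}

```text
time_s: 8.15
tcp_pos: [0.5061, -0.1953, 0.1463]
ee_rot: [[-0.781, -0.624, 0.002], [-0.624, 0.781, -0.0], [-0.001, -0.001, -1.0]]
wrist_force: [-0.2, 0.6, -0.6]
gripper_width: 0.23
gripper_force: 0.0
```

{"api": "move_arm", "payload": {
  "series": [
    {"grip": 0, "xyz": [0, 0, 0], "angular": [0, 0, 0]},
    {"grip": 0, "xyz": [0, 0, 0], "angular": [0, 0, 0]},
    {"grip": 0, "xyz": [0, 0, 0], "angular": [0, 0, 0]},
    {"grip": 0, "xyz": [0, 0, 0], "angular": [0, 0, 0]},
    {"grip": 0, "xyz": [0, 0, 0], "angular": [0, 0, 0.03]},
    {"grip": 0, "xyz": [0, 0, 0], "angular": [0, 0, 0.063]},
    {"grip": 0, "xyz": [0, 0, 0], "angular": [0, 0, 0.063]},
    {"grip": 0, "xyz": [0, 0, 0], "angular": [0, 0, 0.063]}
  ]
}}

```text
time_s: 8.95
tcp_pos: [0.5065, -0.1957, 0.1461]
ee_rot: [[-0.819, -0.574, 0.002], [-0.574, 0.819, -0.001], [-0.001, -0.002, -1.0]]
wrist_force: [1.5, -3.1, 3.4]
gripper_width: 0.16
gripper_force: 30.0
```

{"api": "move_arm", "payload": {
  "series": [
    {"grip": 0.6, "xyz": [0, 0, 0], "angular": [0, 0, 0]},
    {"grip": 0.6, "xyz": [0, 0, 0], "angular": [0, 0, 0]},
    {"grip": 0.6, "xyz": [0, 0, 0], "angular": [0, 0, 0]},
    {"grip": 0.6, "xyz": [0, 0, 0], "angular": [0, 0, 0]},
    {"grip": 0.6, "xyz": [0, 0, 0], "angular": [0, 0, 0]},
    {"grip": 0.6, "xyz": [0, 0, 0], "angular": [0, 0, 0]}
  ]
}}

```text
time_s: 9.55
tcp_pos: [0.5056, -0.1951, 0.1454]
ee_rot: [[-0.819, -0.574, -0.001], [-0.574, 0.819, 0.0], [0.0, 0.0, -1.0]]
wrist_force: [-0.0, 0.1, -0.0]
gripper_width: 0.572
gripper_force: 0.0
```

{"api": "move_arm", "payload": {
  "series": [
    {"grip": 0.8, "xyz": [0, 0, -10], "angular": [0, 0, 0]},
    {"grip": 0.8, "xyz": [0, 0, -30], "angular": [0, 0, 0]},
    {"grip": 1, "xyz": [0, 0, -60], "angular": [0, 0, 0]},
    {"grip": 1, "xyz": [0, 0, -90], "angular": [0, 0, 0]},
    {"grip": 1, "xyz": [0, 0, -114], "angular": [0, 0, 0]},
    {"grip": 1, "xyz": [0, 0, -114], "angular": [0, 0, 0]},
    {"grip": 1, "xyz": [0, 0, -114], "angular": [0, 0, 0]}
  ]
}}

```text
time_s: 10.25
tcp_pos: [0.5057, -0.1952, 0.2605]
ee_rot: [[-0.819, -0.573, 0.002], [-0.573, 0.819, 0.0], [-0.002, -0.001, -1.0]]
wrist_force: [-0.6, 0.5, -0.0]
gripper_width: 0.996
gripper_force: 0.0
```

```bash
python3 - <<'E'
from h import *
c=cam('wrist'); p=proj(c,[[.504,-.197,.105]])[0].astype(int)
a,b=p-60; print('crop origin',a,b)
save({'img':cv2.resize(c['img'][b:b+120,a:a+120],None,fx=5,fy=5,interpolation=cv2.INTER_CUBIC)},'w3z.png')
E
```

```text
crop origin 260 128
```

View pics/w3z.png

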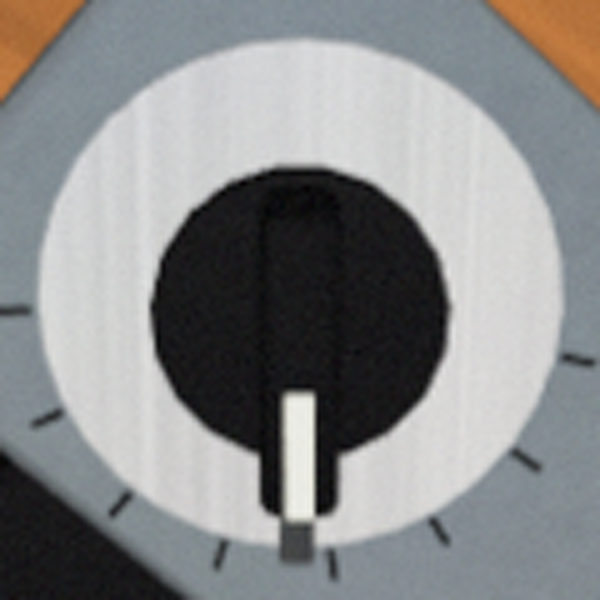

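The tab (297,541) now lies on the continuation of the white line (300,391)→(298,520), within about 0.01 rad. The gripper is open and clear.

```bash
python3 -c "
from station import r
print(r.finish_job())"
```

```text
the job is handed in; nothing more can be done
None
```

The honing machine's speed knob now points at the tab, within about 0.01 rad in the last wrist picture. I let go, lifted clear and handed the job in at about 10 s; the arm did not go near the tab or the dimmer.

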